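# Put the stitching tools away in the pocketed case

## Robot

A 6-joint arm with a two-finger parallel gripper is mounted at the origin on the work surface. World frame = base frame: x ahead of the robot, y to its left, z up, the work surface at z = 0. Lengths are in m, angles in rad, forces in N, time in s.
With the tool pointing down it reaches from about 0.325 to 1 m from the base axis. Payload 5.1 kg.
Tool frame: the origin (TCP) lies at the very end of the fingers, on their centre line; the grasp point (between the pads) lies 19 mm behind it; z points along the fingers, y is the line along which they close (so a half turn about z gives the same grasp; the last joint's range is limited). The gripper opens to 85 mm and grips with 20 to 120 N. Pads are 22 mm wide; open, the fingers measure 114 mm over their backs; the gripper's body (76 mm by 85 mm) begins 54 mm behind the grasp point. The pads swing forward as they close: fully open they stand 13 mm farther back than shut.
Start: joints at [1.051, 0.124, 1.65, -0, 1.367, -0.083], TCP at [0.275, 0.589, 0.231] pointing down, gripper open.
Joint ranges: [-2.61, 2.61], [-1.02, 2.33], [0.03, 2.71], [-1.35, 4.49], [0.32, 2.68], [-2.91, 2.91]. Speed limits (rad/s): [2.57, 2.57, 3.14, 3.14, 3.14, 3.14].

## Interface

Orientations are given as a rotation vector (axis times angle).
In Python, from plant import ctrl, vision gives the robot as it stands. The module is installed in compiled form; this text tells all that it offers.
- The arm moves only by the tool servo_tool, never from a script. Its argument "plan" is a list that holds one entry, the list of rows, each a list of 7 numbers: the shift along the tool's x, y, z in m, then the turn, a rotation vector about the tool's x, y, z in degrees, then the finger opening in m, from 0 to 0.0854. A call has 1 to 12 rows; each row is the pose to reach, as a shift and turn from the pose commanded when the call began, along the tool's axes at that moment; what a row does not reach only later rows make up. A row lasts 1/8 s, in which the tool goes at most 62.5 mm and 10.7 degrees, less where a joint would pass 70% of its speed; a pose out of reach is approached as far as the arm can. A call with a gripper value outside its range is refused whole. The fingers move at their own pace and stop on an object; "squeeze" is the grip in N (left out, the last holds). Time passes only in rows, so rows that repeat a pose let the fingers close. It gives the time, the measured TCP pose, the force, the opening and the grip force at its end, in the units of the state.
- ctrl.sense(): the state, without advancing time (a new reading comes with each control period).
- vision.read_camera(name): name is "scene" or "top" or "wrist"; returns a dict with "color" (480x640x3 uint8, red, green, blue), "vertical_fov" (degrees; the focal length in pixels is half the picture's height over the tangent of half this angle, whatever the lens; pixels are square), "cx", "cy" (the principal point, pixels), "R" (3x3) and "t" (3): a world point X has camera coordinates R X + t. Camera axes: x right, y down, z forward; pixel columns grow to the right and rows downward; lengths in m; the calibration is good to about 2 mm. The wrist camera is an equidistant fisheye: a pixel r from the principal point sees the ray r / f radians off the axis. A picture is of the moment at which its call begins. There is no depth.
- ctrl.sign_off(): hands the job in; it is judged then, once.
The state is a dict: "clock": time; "q": joint angles; "qd": joint speeds; "joint_torque": joint torques, N m; "tool_pos": TCP position; "eef_rot": TCP orientation; "contact_force": force on the tool from outside, world axes, zero at the start; "wrist_torque": the same for the moment, N m; "width": finger opening in m; "finger_force": force on a finger pad.
Only numpy, scipy, OpenCV 4.12 (cv2) and the standard library are available. Lean on these libraries where they do the work, as an engineer would, in place of code of your own. Each camera call takes 0.05 s, during which the arm holds its last target. There are 200 camera calls.

## Task

Clear the leather bench: move the block of beeswax off the tool case onto the marble slab, then lift the case's lid open until it rests on its stop. Drop each stitching chisel (the long forked tools) into a long pocket and each wooden slicker (the short grooved bars) into a short pocket, one tool to a pocket, lying flat on the pocket floor, and when all the tools that are there are in, shut the lid again. The number of tools varies; leave the steel block, tin and brass disc where they are.

Things in the scene. Friction and masses are not known exactly. Their poses are not given: they have to be found in the camera images.
- wax_mid (a point): block of beeswax, pale yellow-brown, 70 x 45 x 30 mm (x, y, z), 0.12 kg; starts lying flat on the closed lid of the tool case; point at its centre, x along its 70 mm length
- slab_top (a point): centre of the top face of the pale marble slab lying on the bench, fixed, 110 x 110 mm, 20 mm thick; the wax belongs on it
- lid_hinge (a point): a point on the wooden tool case, fixed to the bench: the middle of the hinge line along the case's rear top edge, 36 mm above the bench. Axes are those of the case: x from its front to its hinge side, y along the case (hinge line), z up. The case base is 160 mm (x) by 296 mm (y) and 36 mm high; the five pockets lie side by side along y, 16 mm deep, 56 mm apart centre to centre, with 14 mm walls between; pocket walls are the highest part of the base
- lid_tab (a point): grip point of the brass tab that sticks out level from the middle of the lid's front edge, 30 mm beyond the edge; the tab is 28 mm wide (along the hinge line), 12 mm thick, and projects 50 mm. With the lid shut it lies 56 mm above the bench, 190 mm in front of and 20 mm above the hinge line; it turns with the lid
- lid (a joint): angle of the case's lid, rad: 0 shut, 1.8 open on its stop, leaning backward. The lid is a shallow wooden hood 160 x 296 mm, 34 mm high, 0.3 kg, top face 70 mm above the bench when shut; hinge nearly free: it falls shut when let go below about 1.3 and falls open to its stop above that
- pocket0 (a point): long pocket, 146 x 42 mm (case x, y), 16 mm deep, number 0 of 0 to 4 counted along the case's +y; point at the centre of its floor, 20 mm above the bench; x along the pocket's length
- pocket1 (a point): short pocket, 100 x 42 mm (case x, y), 16 mm deep, number 1 of 0 to 4 counted along the case's +y; point at the centre of its floor, 20 mm above the bench; x along the pocket's length
- pocket2 (a point): long pocket, 146 x 42 mm (case x, y), 16 mm deep, number 2 of 0 to 4 counted along the case's +y; point at the centre of its floor, 20 mm above the bench; x along the pocket's length
- pocket3 (a point): short pocket, 100 x 42 mm (case x, y), 16 mm deep, number 3 of 0 to 4 counted along the case's +y; point at the centre of its floor, 20 mm above the bench; x along the pocket's length
- pocket4 (a point): long pocket, 146 x 42 mm (case x, y), 16 mm deep, number 4 of 0 to 4 counted along the case's +y; point at the centre of its floor, 20 mm above the bench; x along the pocket's length
- chisel1_mid (a point): pronged stitching chisel lying on the bench, 130 mm long over all, 0.11 kg: pale wooden handle 85 mm long, 30 mm wide, 32 mm high, with a flat steel fork 22 mm wide and 10 mm thick at its +x end. Point at the middle of its over-all length and half-way up (on the handle, 20 mm from the handle's fork end); x along its length. May be absent
- chisel2_mid (a point): pronged stitching chisel lying on the bench, 130 mm long over all, 0.11 kg: pale wooden handle 85 mm long, 30 mm wide, 32 mm high, with a flat steel fork 22 mm wide and 10 mm thick at its +x end. Point at the middle of its over-all length and half-way up (on the handle, 20 mm from the handle's fork end); x along its length. May be absent
- chisel3_mid (a point): pronged stitching chisel lying on the bench, 130 mm long over all, 0.11 kg: pale wooden handle 85 mm long, 30 mm wide, 32 mm high, with a flat steel fork 22 mm wide and 10 mm thick at its +x end. Point at the middle of its over-all length and half-way up (on the handle, 20 mm from the handle's fork end); x along its length. May be absent
- slicker1_mid (a point): wooden edge slicker: a plain bar with dark grooves round it, lying on the bench, 85 mm long, 30 mm wide, 32 mm high, 0.08 kg. Point at its centre; x along its length. May be absent
- slicker2_mid (a point): wooden edge slicker: a plain bar with dark grooves round it, lying on the bench, 85 mm long, 30 mm wide, 32 mm high, 0.08 kg. Point at its centre; x along its length. May be absent
- anvil: bystander: dark steel block 75 x 55 x 30 mm among the tools; origin under its centre
- tin: bystander: small round aluminium tin, 30 mm across, 24 mm high; origin under its centre
- setter: bystander: brass disc, 28 mm across, 20 mm high; origin under its centre

How it is judged:
By the outcome, as a careful person would: the job done as asked, in the order asked, and still so for the second after the job is handed in, with the robot touching nothing.
Of chisel1, chisel2, chisel3, slicker1, slicker2 only 3 to 5 are there at a start; the rules pass over those that are not, and their reading is None.
At some moment in a run one of chisel1, chisel2, chisel3, slicker1, slicker2 may be knocked a few centimetres aside while the robot is not near it.
Once in a run the grip may slacken for a moment while it holds something.
It also fails if it takes over 210 s, if anything falls off the work surface, if the arm or the gripper's body presses on something with over 40 N, if the wrist force passes 120 N, or if a joint passes its speed limit or range.

## Working session

There is one attempt and no reset: what is moved stays moved. The work goes in short steps, Python scripts to look and compute and a tool call to move; the robot and the scene stay as the last step left them, time stands still between calls to the robot, and variables do not carry over. Pictures are saved under pics/ and viewed, at most 14 in all, crops included, and the job is handed in when it is done.

Besides the shell and the picture viewer there is one more tool, called after ">>>" by a JSON object that holds its "name" and its "arguments", one argument or row to a line. servo_tool: Moves the arm, as the interface text tells. Its arguments: {"type":"object","properties":{"plan":{"type":"array"},"squeeze":{"type":"number"}},"required":["plan"]}

```bash
mkdir -p pics; cat > h.py <<'E'
import numpy as np, cv2
from scipy.spatial.transform import Rotation as Rn
from plant import ctrl, vision
def cam(n,save=None):
    c=vision.read_camera(n); c['n']=n
    c['f']=240/np.tan(np.radians(c['vertical_fov'])/2)
    c['R']=np.array(c['R']);c['t']=np.array(c['t'])
    if save: cv2.imwrite('pics/'+save,np.ascontiguousarray(c['color'][:,:,::-1]))
    return c
def ray(c,u,v):
    a=(u-c['cx'])/c['f'];b=(v-c['cy'])/c['f']
    if c['n']=='wrist':
        r=np.hypot(a,b)+1e-12; d=np.array([a/r*np.sin(r),b/r*np.sin(r),np.cos(r)])
    else: d=np.array([a,b,1.])
    return -c['R'].T@c['t'], c['R'].T@d
def onz(c,u,v,z):
    o,d=ray(c,u,v); return o+d*(z-o[2])/d[2]
def proj(c,X):
    p=c['R']@np.array(X)+c['t']
    if c['n']=='wrist':
        r=np.hypot(p[0],p[1])+1e-12;th=np.arctan2(r,p[2]);return c['cx']+c['f']*th*p[0]/r,c['cy']+c['f']*th*p[1]/r
    return c['cx']+c['f']*p[0]/p[2],c['cy']+c['f']*p[1]/p[2]
def pose():
    s=ctrl.sense(); return np.array(s['tool_pos']),Rn.from_rotvec(s['eef_rot'])
def togo(X,yaw=None):
    """shift in tool axes to world X (TCP); yaw: wanted world angle of tool x, pointing down (mod 180)"""
    p,R=pose(); s=R.inv().apply(np.array(X)-p)
    print('shift',np.round(s,4))
    if yaw is not None:
        best=None
        for k in (0,np.pi):
            T=Rn.from_euler('z',yaw+k)*Rn.from_euler('x',np.pi)
            r=(R.inv()*T).as_rotvec(degrees=True)
            if best is None or np.linalg.norm(r)<np.linalg.norm(best): best=r
        print('turn',np.round(best,1))
E
python3 - <<'E'
from h import *
s=ctrl.sense()
for k in s: print(k,np.round(s[k],3))
p,R=pose();print(R.as_matrix().round(3))
for n in('scene','top','wrist'):
    c=cam(n,n+'0.png');print(n,c['vertical_fov'],c['cx'],c['cy'],(-c['R'].T@c['t']).round(3),c['R'].round(2).tolist())
E
```

```text
clock 0.0
q [ 1.051  0.125  1.652  0.     1.368 -0.083]
qd [-0.    -0.     0.001 -0.001  0.    -0.001]
joint_torque [-1.0000e-03 -4.2362e+01 -3.6545e+01 -0.0000e+00  7.0000e-03  0.0000e+00]
tool_pos [0.275 0.588 0.23 ]
eef_rot [-6.810e-01 -3.066e+00  3.000e-03]
contact_force [-0.616  0.198 -0.086]
wrist_torque [ 0.011 -0.06   0.013]
finger_force 0.0
width 0.086
[[-0.906  0.423 -0.001]
 [ 0.423  0.906 -0.002]
 [ 0.    -0.002 -1.   ]]
scene 57.238387935589486 314.05853680660846 234.79653126652508 [ 0.749 -0.439  0.688] [[0.89, 0.46, 0.02], [0.37, -0.69, -0.62], [-0.27, 0.56, -0.78]]
top 48.04655995874222 321.1018971089114 238.5251863184648 [ 3.210e-01 -1.000e-03  1.245e+00] [[0.03, -1.0, 0.02], [-0.98, -0.03, -0.18], [0.18, -0.01, -0.98]]
wrist 65.70646984690485 320.1961074420191 241.71773619481058 [0.199 0.623 0.373] [[0.42, 0.91, -0.0], [0.86, -0.4, 0.32], [0.29, -0.14, -0.95]]
```

View pics/top0.png

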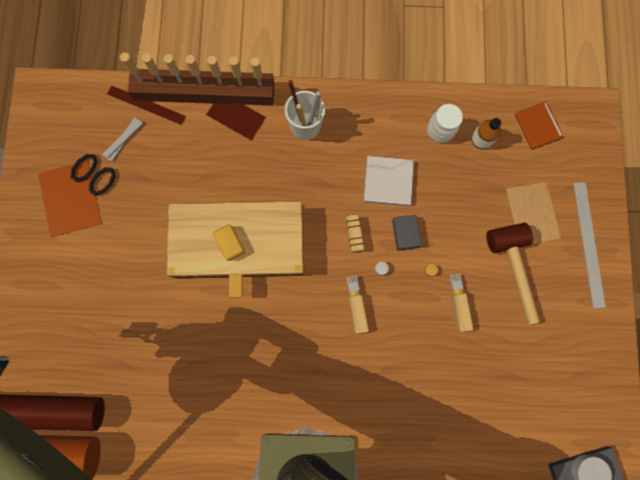

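View pics/scene0.png

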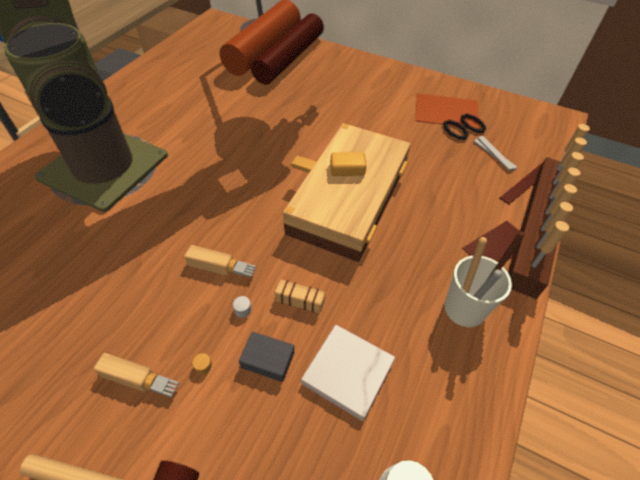

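The top view (camera above, up = +x) shows the case at (168–302, 203–276) with the tab at (236,286), wax at (229,242), and slab at (389,181). The tools are a slicker at (355,233) and two chisels with handles at (359,312) and (462,310), forks up. The bystanders are the anvil (407,232), tin (382,268) and disc (432,270). So there are three tools.

```bash
cat >> h.py <<'E'
def blob(c,x0,y0,x1,y1,lo,hi,z,show=True,k=3):
    """largest HSV blob in window -> world minAreaRect on plane z: centre, (long,short), yaw deg of long axis"""
    hsv=cv2.cvtColor(c['color'],cv2.COLOR_RGB2HSV); m=cv2.inRange(hsv,np.array(lo),np.array(hi))
    w=np.zeros_like(m);w[y0:y1,x0:x1]=m[y0:y1,x0:x1]
    w=cv2.morphologyEx(w,cv2.MORPH_CLOSE,np.ones((k,k)))
    cs,_=cv2.findContours(w,cv2.RETR_EXTERNAL,cv2.CHAIN_APPROX_NONE)
    if not cs: print('none');return None
    q=max(cs,key=cv2.contourArea)[:,0,:]
    P=np.array([onz(c,u,v,z)[:2] for u,v in q])
    (cx,cy),(w_,h_),_=r=cv2.minAreaRect((P*1000).astype(np.float32))
    b=cv2.boxPoints(r)/1000; e=[b[1]-b[0],b[2]-b[1]]; L=max(e,key=np.linalg.norm)
    yaw=np.degrees(np.arctan2(L[1],L[0]));yaw=(yaw+90)%180-90
    if show: print(np.round([cx/1000,cy/1000],4),'size',np.round(sorted([w_,h_]),1),'yaw',round(yaw,1),'px',q.min(0),q.max(0))
    return np.array([cx,cy])/1000,yaw
E
python3 - <<'E'
from h import *
c=cam('top')
hsv=cv2.cvtColor(c['color'],cv2.COLOR_RGB2HSV)
for n,u,v in [('table',330,330),('lid',190,230),('wax',229,242),('tab',236,288),('slab',389,181),('slick',350,238),('h1',360,318),('h2',463,316),('fork1',353,285),('front',200,272),('anvil',407,232)]:
    print(n,hsv[v,u],onz(c,u,v,0.0).round(3))
E
```

```text
table [ 14 171 163] [ 0.332 -0.042  0.   ]
lid [ 18 128 205] [0.554 0.293 0.   ]
wax [ 20 182 199] [0.528 0.2   0.   ]
tab [ 19 174 192] [0.421 0.177 0.   ]
slab [ 17  39 192] [ 0.689 -0.174  0.   ]
slick [ 16 149 145] [ 0.547 -0.083  0.   ]
h1 [ 19 131 204] [ 0.362 -0.11   0.   ]
h2 [ 18 131 203] [ 0.373 -0.347  0.   ]
fork1 [ 20  32 167] [ 0.437 -0.093  0.   ]
front [ 19 131 204] [0.456 0.262 0.   ]
anvil [13 21 84] [ 0.566 -0.218  0.   ]
```

```bash
python3 - <<'E'
from h import *
import cv2
a=cv2.imread('pics/top0.png')
cv2.imwrite('pics/c1.png',cv2.resize(a[160:345,150:490],None,fx=2.35,fy=2.35,interpolation=cv2.INTER_CUBIC))
E
```

```text
(no output)
```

View pics/c1.png

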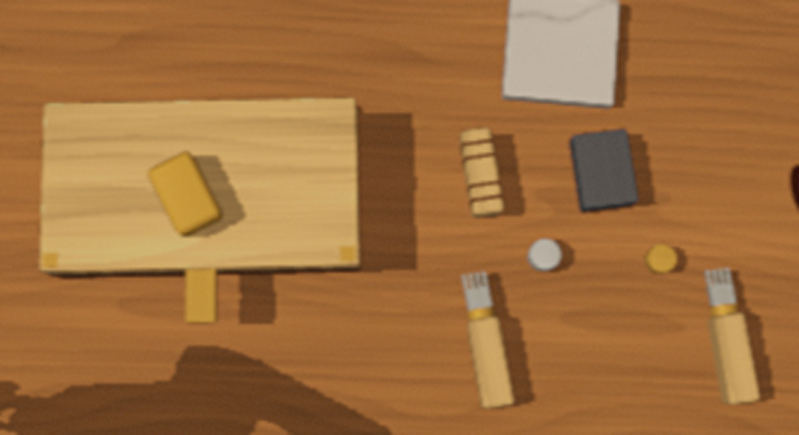

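The crop confirms two chisels and one slicker. The wax is turned about 30° on the lid, and the tab sticks out toward the robot. Next I measure.

```bash
python3 - <<'E'
from h import *
c=cam('top')
print('lid');r=blob(c,160,195,310,280,(14,90,178),(24,215,255),.070,k=9)
print('wax');blob(c,205,215,255,270,(15,155,140),(24,235,255),.100)
print('tab');blob(c,222,277,250,300,(15,120,150),(24,235,255),.062)
print('slab');blob(c,355,150,425,210,(0,0,150),(179,80,255),.02)
print('slick');blob(c,340,210,370,258,(15,60,170),(26,160,255),.032,k=7)
print('ch1');blob(c,340,270,375,340,(15,70,175),(26,160,255),.032)
print('ch1 all');blob(c,340,270,375,340,(12,0,130),(30,150,255),.016,k=5)
print('ch2');blob(c,445,265,480,340,(15,70,175),(26,160,255),.032)
print('ch2 all');blob(c,445,265,480,340,(12,0,130),(30,150,255),.016,k=5)
E
```

```text
lid
[0.5207 0.1773] size [171.6 296.2] yaw -87.0 px [167 202] [301 279]
wax
[0.5129 0.187 ] size [43. 68.] yaw 29.1 px [213 225] [242 259]
tab
[0.4178 0.1714] size [34.  49.2] yaw 11.6 px [227 277] [244 299]
slab
[ 0.6864 -0.1699] size [109.5 110.9] yaw 86.6 px [364 156] [412 204]
slick
[ 0.5552 -0.091 ] size [27.9 82.6] yaw 10.5 px [347 215] [363 250]
ch1
[ 0.3703 -0.1032] size [27.1 82.3] yaw 10.5 px [350 295] [367 332]
ch1 all
[ 0.3933 -0.0997] size [ 31.6 131.4] yaw 11.4 px [346 275] [368 333]
ch2
[ 0.3809 -0.3383] size [27.5 82.6] yaw 9.4 px [455 294] [472 331]
ch2 all
[ 0.4042 -0.3358] size [ 36.6 132.2] yaw 10.4 px [449 273] [472 331]
```

```bash
python3 - <<'E'
from h import *
togo([.513,.187,.20],np.radians(29))
E
```

```text
shift [-0.3857 -0.2632  0.0309]
turn [ -0.1  -0.  -54. ]
```

>>> {"name": "servo_tool", "arguments": {
  "plan": [
    [[-0.386,-0.263,0.03,0,0,-54,0.085],[-0.386,-0.263,0.03,0,0,-54,0.085],[-0.386,-0.263,0.03,0,0,-54,0.085],[-0.386,-0.263,0.03,0,0,-54,0.085],[-0.386,-0.263,0.03,0,0,-54,0.085],[-0.386,-0.263,0.03,0,0,-54,0.085],[-0.386,-0.263,0.03,0,0,-54,0.085],[-0.386,-0.263,0.03,0,0,-54,0.085],[-0.386,-0.263,0.03,0,0,-54,0.085],[-0.386,-0.263,0.03,0,0,-54,0.085]]
  ],
  "squeeze": 50
}}

```text
clock: 1.5
tool_pos: [0.5133, 0.1875, 0.2012]
eef_rot: [0.785, -3.042, -0.001]
contact_force: [-0.3, -0.2, -0.0]
width: 0.0849
finger_force: 0.0
```

```bash
python3 - <<'E'
from h import *
c=cam('wrist','w1.png')
print(pose()[0])
togo([.513,.187,.075],np.radians(29))
print(proj(c,[.513,.187,.1]),proj(c,[.4167,.1718,.06]))
E
```

```text
[0.51308169 0.18802224 0.20128185]
shift [ 0.0006 -0.0009  0.1263]
turn [ 0. -0.  0.]
(np.float64(320.93462974458134), np.float64(242.4414981663319)) (np.float64(364.97464235079065), np.float64(110.0172405576036))
```

View pics/w1.png

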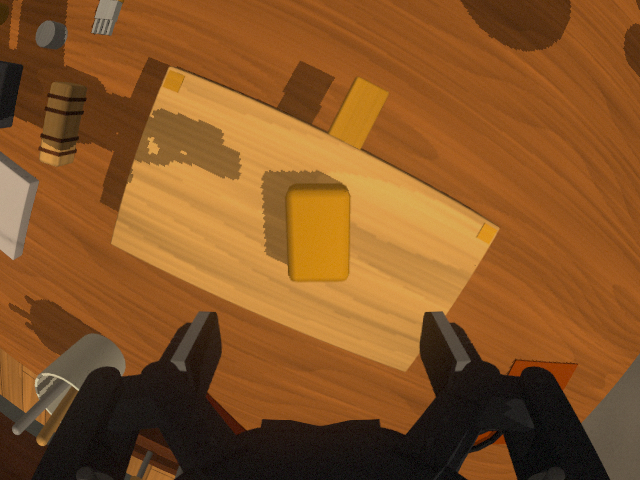

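The wrist view shows the wax square to the fingers at (319,233), against a prediction of (321,242). The tab is at (360,112), close to its predicted (365,110).

```bash
python3 - <<'E'
from h import *
c=cam('wrist')
r=blob(c,270,165,370,300,(15,190,150),(24,255,255),.098)
togo([*r[0],.074],np.radians(r[1]))
print('tab');blob(c,325,70,400,152,(15,190,100),(25,255,255),.062)
for u,v in [(166,67),(498,228),(112,243),(406,371),(359,77),(388,92),(361,149),(329,132)]: print(u,v,onz(c,u,v,.07 if v not in(77,92,149,132) else .062).round(4))
E
```

```text
[0.5109 0.1846] size [42.1 67.4] yaw 29.3 px [288 190] [349 281]
shift [ 0.0036 -0.0023  0.1274]
turn [ 0.   0.  -0.2]
tab
[0.4192 0.1689] size [34.3 52.9] yaw 3.1 px [328  76] [388 149]
166 67 [0.4555 0.0212 0.07  ]
498 228 [0.4391 0.3158 0.07  ]
112 243 [0.6108 0.033  0.07  ]
406 371 [0.5956 0.3258 0.07  ]
359 77 [0.3969 0.1557 0.062 ]
388 92 [0.3956 0.1802 0.062 ]
361 149 [0.4441 0.1842 0.062 ]
329 132 [0.4448 0.1568 0.062 ]
```

>>> {"name": "servo_tool", "arguments": {
  "plan": [
    [[0.0035,-0.002,0.06,0,0,0,0.085],[0.0035,-0.002,0.11,0,0,0,0.085],[0.0035,-0.002,0.127,0,0,0,0.085],[0.0035,-0.002,0.127,0,0,0,0.03],[0.0035,-0.002,0.127,0,0,0,0.03],[0.0035,-0.002,0.127,0,0,0,0.03],[0.0035,-0.002,0.127,0,0,0,0.03],[0.0035,-0.002,0.127,0,0,0,0.03],[0.0035,-0.002,0.1,0,0,0,0.03],[0.0035,-0.002,0.06,0,0,0,0.03],[0.0035,-0.002,0.03,0,0,0,0.03]]
  ],
  "squeeze": 50
}}

```text
clock: 2.98
tool_pos: [0.5118, 0.1839, 0.1735]
eef_rot: [-0.785, 3.04, -0.0]
contact_force: [1.5, 0.5, -2.2]
width: 0.0443
finger_force: 51.6
```

```bash
python3 - <<'E'
from h import *
togo([.6864,-.1699,.12],np.radians(-3.4))
E
```

```text
shift [ 0.0187 -0.3941  0.0537]
turn [-0.   0.1 32.4]
```

>>> {"name": "servo_tool", "arguments": {
  "plan": [
    [[0.019,-0.394,0.03,0,0,32,0.03],[0.019,-0.394,0.03,0,0,32,0.03],[0.019,-0.394,0.03,0,0,32,0.03],[0.019,-0.394,0.03,0,0,32,0.03],[0.019,-0.394,0.03,0,0,32,0.03],[0.019,-0.394,0.03,0,0,32,0.03],[0.019,-0.394,0.03,0,0,32,0.03],[0.019,-0.394,0.03,0,0,32,0.03],[0.019,-0.394,0.03,0,0,32,0.03]]
  ]
}}

```text
clock: 4.1
tool_pos: [0.6852, -0.1685, 0.1414]
eef_rot: [-0.081, -3.14, -0.001]
contact_force: [-0.4, -0.4, -1.0]
width: 0.0439
finger_force: 51.7
```

```bash
python3 - <<'E'
from h import *
c=cam('wrist','w2.png'); print(ctrl.sense()['width'])
togo([.6864,-.1699,.026],np.radians(-3.4))
print(proj(c,[.6864,-.1699,.02]))
E
```

```text
0.04386361492716394
shift [-0.0013 -0.0016  0.1155]
turn [ 0.  -0.   0.5]
(np.float64(320.2322892054945), np.float64(235.25238711749833))
```

View pics/w2.png

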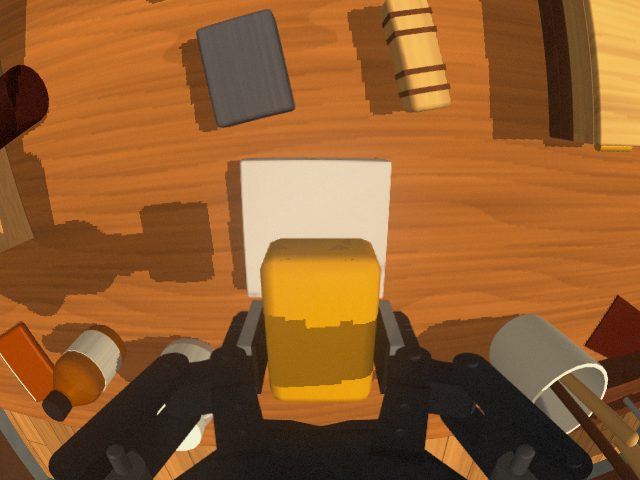

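The wax is held square, with the slab centred below at about (318,230), so I place it.

>>> {"name": "servo_tool", "arguments": {
  "plan": [
    [[0,-0.001,0.06,0,0,0,0.03],[0,-0.001,0.1,0,0,0,0.03],[0,-0.001,0.112,0,0,0,0.03],[0,-0.001,0.1155,0,0,0,0.03],[0,-0.001,0.1155,0,0,0,0.03],[0,-0.001,0.1155,0,0,0,0.07],[0,-0.001,0.1155,0,0,0,0.07],[0,-0.001,0.1155,0,0,0,0.07],[0,-0.001,0.09,0,0,0,0.07],[0,-0.001,0.04,0,0,0,0.07],[0,-0.001,-0.02,0,0,0,0.07],[0,-0.001,-0.06,0,0,0,0.07]]
  ]
}}

```text
clock: 5.65
tool_pos: [0.6865, -0.1714, 0.2053]
eef_rot: [0.083, 3.136, -0.002]
contact_force: [0.8, -0.6, 0.0]
width: 0.0697
finger_force: 0.0
```

```bash
python3 - <<'E'
from h import *
c=cam('top')
blob(c,360,150,420,215,(15,155,140),(24,255,255),.05)
q=ctrl.sense()['q'];print(np.round(q,2))
togo([.4165,.1672,.16],np.radians(3.2)); togo([.4165,.1672,.16],np.radians(93.2))
E
```

```text
[ 0.7009 -0.1052] size [5.9 8.5] yaw -53.7 px [360 167] [364 170]
[-0.32  0.26  1.53 -0.    1.34 -1.84]
shift [0.2906 0.3246 0.0472]
turn [-0.2  0.7 -6.2]
shift [0.2906 0.3246 0.0472]
turn [ 0.4  0.7 83.8]
```

>>> {"name": "servo_tool", "arguments": {
  "plan": [
    [[0.291,0.325,0.047,0,0.7,-6.2,0.06],[0.291,0.325,0.047,0,0.7,-6.2,0.06],[0.291,0.325,0.047,0,0.7,-6.2,0.06],[0.291,0.325,0.047,0,0.7,-6.2,0.06],[0.291,0.325,0.047,0,0.7,-6.2,0.06],[0.291,0.325,0.047,0,0.7,-6.2,0.06],[0.291,0.325,0.047,0,0.7,-6.2,0.06],[0.291,0.325,0.047,0,0.7,-6.2,0.06],[0.291,0.325,0.047,0,0.7,-6.2,0.06],[0.291,0.325,0.047,0,0.7,-6.2,0.06]]
  ]
}}

```text
clock: 6.95
tool_pos: [0.4131, 0.1682, 0.1547]
eef_rot: [0.084, -3.129, -0.0]
contact_force: [-0.1, 0.0, 0.6]
width: 0.0601
finger_force: 0.0
```

```bash
python3 - <<'E'
from h import *
c=cam('wrist','w3.png'); t=cam('top','t3.png')
print(proj(c,[.4165,.1672,.062]))
togo([.4165,.1672,.040],np.radians(3.2))
blob(t,360,150,420,215,(15,155,140),(24,255,255),.05)
E
```

```text
(np.float64(320.3448771698268), np.float64(252.74571583801207))
shift [-0.0048 -0.0011  0.1145]
turn [ 0.  -0.7 -0.1]
[ 0.6846 -0.1672] size [42.5 66.9] yaw -3.1 px [379 163] [398 191]
```

View pics/w3.png

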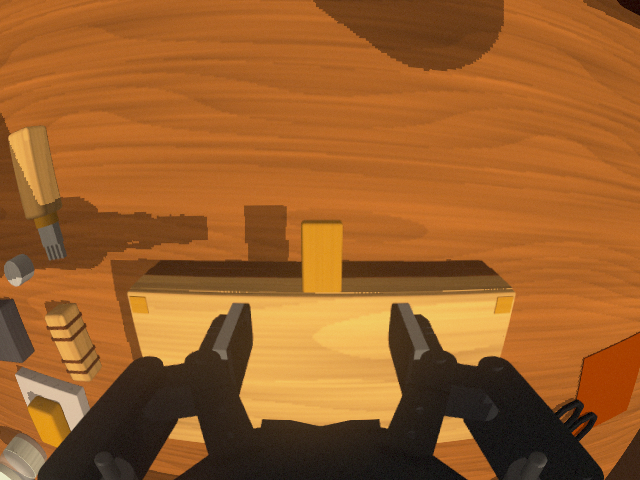

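The wax is square on the slab (0.685,-0.167). The tab is at col 322, with its tip at row 221 and the lid edge at row 292, and the predicted grip point (320,253) sits on it. I descend and grip the tab.

>>> {"name": "servo_tool", "arguments": {
  "plan": [
    [[-0.005,-0.001,0.05,0,-0.7,0,0.06],[-0.005,-0.001,0.09,0,-0.7,0,0.06],[-0.005,-0.001,0.1145,0,-0.7,0,0.06],[-0.005,-0.001,0.1145,0,-0.7,0,0.06],[-0.005,-0.001,0.1145,0,-0.7,0,0.02],[-0.005,-0.001,0.1145,0,-0.7,0,0.02],[-0.005,-0.001,0.1145,0,-0.7,0,0.02],[-0.005,-0.001,0.1145,0,-0.7,0,0.02],[-0.005,-0.001,0.1145,0,-0.7,0,0.02]]
  ],
  "squeeze": 30
}}

```text
clock: 8.18
tool_pos: [0.4173, 0.1692, 0.0417]
eef_rot: [-0.086, 3.137, 0.004]
contact_force: [-1.9, 4.2, 5.7]
width: 0.0271
finger_force: 33.5
```

>>> {"name": "servo_tool", "arguments": {
  "plan": [
    [[-0.005,0,-0.028,0,0,0,0.02],[-0.014,0,-0.055,0,0,0,0.02],[-0.028,0,-0.081,0,0,0,0.02],[-0.0445,0,-0.104,0,0,0,0.02],[-0.0645,0,-0.124,0,0,0,0.02],[-0.0875,0,-0.141,0,0,0,0.02],[-0.113,0,-0.155,0,0,0,0.02],[-0.14,0,-0.164,0,0,0,0.02],[-0.168,0,-0.17,0,0,0,0.02],[-0.1965,0,-0.171,0,0,0,0.02],[-0.1965,0,-0.171,0,0,0,0.02],[-0.1965,0,-0.171,0,0,0,0.02]]
  ]
}}

```text
clock: 9.68
tool_pos: [0.6121, 0.1794, 0.2108]
eef_rot: [-0.087, 3.139, 0.002]
contact_force: [0.6, 4.8, -1.0]
width: 0.0274
finger_force: 39.0
```

```bash
python3 - <<'E'
from h import *
c=cam('scene','s4.png')
E
```

```text
(no output)
```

View pics/s4.png

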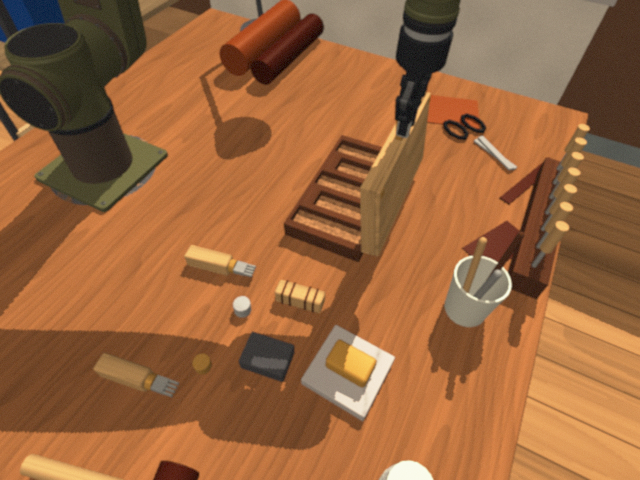

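The scene view shows the lid standing upright with pockets exposed and the wax on the slab. I take the lid almost to the stop, release and lift.

>>> {"name": "servo_tool", "arguments": {
  "plan": [
    [[-0.02,0,0.002,0,0,0,0.02],[-0.038,0,0.005,0,0,0,0.02],[-0.038,0,0.005,0,0,0,0.02],[-0.038,0,0.005,0,0,0,0.06],[-0.038,0,0.005,0,0,0,0.06],[-0.038,0,0.005,0,0,0,0.06],[-0.038,0,-0.05,0,0,0,0.06],[-0.038,0,-0.09,0,0,0,0.06],[0.03,0,-0.11,0,0,0,0.06],[0.08,0,-0.11,0,0,0,0.06],[0.13,0,-0.09,0,0,0,0.06]]
  ]
}}

```text
clock: 11.1
tool_pos: [0.4815, 0.1716, 0.3033]
eef_rot: [-0.087, 3.135, 0.002]
contact_force: [0.7, 0.2, 0.5]
width: 0.06
finger_force: 0.0
```

```bash
python3 - <<'E'
from h import *
c=cam('wrist','w5.png'); print(pose()[0])
import numpy as np
C=np.array([.5253,.174]);u=np.array([.9984,.0558]);v=np.array([-.0558,.9984])
for k in range(5):
    P=C+v*.056*(k-2);print(k,P.round(4),np.round(proj(c,[*P,.02]),0),np.round(proj(c,[*P,.036]),0))
E
```

```text
[0.47364791 0.17077073 0.29556947]
0 [0.5315 0.0622] [229. 227.] [226. 231.]
1 [0.5284 0.1181] [275. 227.] [273. 230.]
2 [0.5253 0.174 ] [321. 226.] [321. 230.]
3 [0.5222 0.2299] [368. 226.] [369. 230.]
4 [0.5191 0.2858] [413. 226.] [416. 230.]
```

View pics/w5.png

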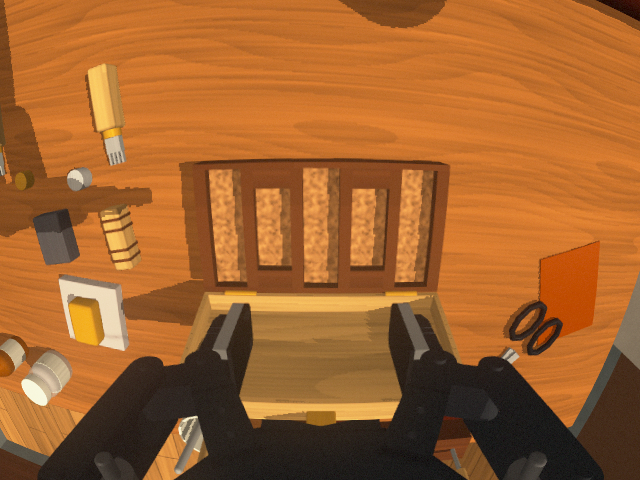

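The lid is open on its stop. The pockets sit at cols 226/273/321/369/415, centre row 226, as computed from the lid. Next is the slicker.

```bash
python3 - <<'E'
from h import *
togo([.5552,-.091,.2],np.radians(10.5))
E
```

```text
shift [-0.0676 -0.2659  0.0951]
turn [-0.  -0.6 -7.3]
```

>>> {"name": "servo_tool", "arguments": {
  "plan": [
    [[-0.068,-0.266,0.095,0,-0.6,-7.3,0.07],[-0.068,-0.266,0.095,0,-0.6,-7.3,0.07],[-0.068,-0.266,0.095,0,-0.6,-7.3,0.07],[-0.068,-0.266,0.095,0,-0.6,-7.3,0.07],[-0.068,-0.266,0.095,0,-0.6,-7.3,0.07],[-0.068,-0.266,0.095,0,-0.6,-7.3,0.07],[-0.068,-0.266,0.095,0,-0.6,-7.3,0.07],[-0.068,-0.266,0.095,0,-0.6,-7.3,0.07]]
  ]
}}

```text
clock: 12.15
tool_pos: [0.565, -0.0891, 0.2064]
eef_rot: [-0.288, 3.117, 0.001]
contact_force: [0.5, 0.7, -0.0]
width: 0.07
finger_force: 0.0
```

```bash
python3 - <<'E'
from h import *
c=cam('wrist','w6.png')
a,b=np.round(proj(c,[.5552,-.091,.032])).astype(int);print(a,b)
hsv=cv2.cvtColor(c['color'],cv2.COLOR_RGB2HSV);print(hsv[b,a],hsv[b+10,a],hsv[b,a-60])
r=blob(c,a-60,b-90,a+60,b+90,(15,60,120),(26,190,255),.032,k=9)
if r: togo([*r[0],.017],np.radians(r[1]))
E
```

```text
322 202
[ 20 157 248] [ 20 155 249] [ 13 196 208]
[ 0.5519 -0.0956] size [30.1 85.6] yaw 10.2 px [300 149] [335 244]
shift [ 0.0163 -0.0039  0.1893]
turn [-0.   0.7  0.4]
```

View pics/w6.png

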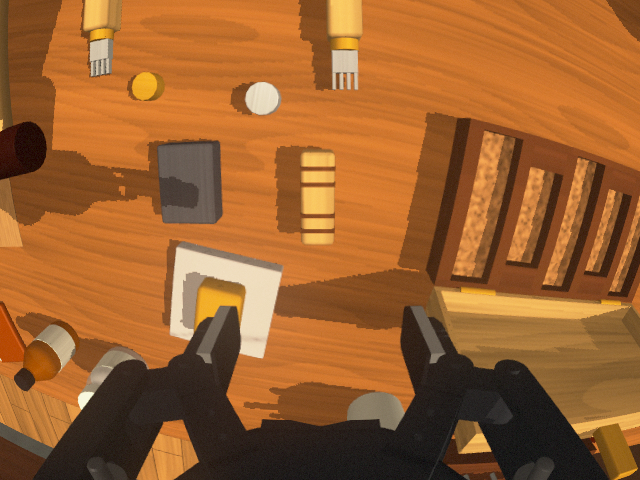

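The slicker is at cols 300–335, rows 149–244, and measures 30 × 86 mm as it should. There is clear space for the fingers.

>>> {"name": "servo_tool", "arguments": {
  "plan": [
    [[0.016,-0.004,0.06,0,0.7,0.4,0.06],[0.016,-0.004,0.12,0,0.7,0.4,0.06],[0.016,-0.004,0.17,0,0.7,0.4,0.06],[0.016,-0.004,0.189,0,0.7,0.4,0.06],[0.016,-0.004,0.189,0,0.7,0.4,0.06],[0.016,-0.004,0.189,0,0.7,0.4,0.015],[0.016,-0.004,0.189,0,0.7,0.4,0.015],[0.016,-0.004,0.189,0,0.7,0.4,0.015],[0.016,-0.004,0.189,0,0.7,0.4,0.015],[0.016,-0.004,0.189,0,0.7,0.4,0.015],[0.016,-0.004,0.15,0,0.7,0.4,0.015],[0.016,-0.004,0.08,0,0.7,0.4,0.015]]
  ],
  "squeeze": 60
}}

```text
clock: 13.7
tool_pos: [0.5488, -0.0963, 0.1172]
eef_rot: [0.275, -3.123, -0.002]
contact_force: [0.2, 0.0, -0.6]
width: 0.0283
finger_force: 61.3
```

```bash
python3 - <<'E'
from h import *
print(pose()[0],ctrl.sense()['width']);togo([.5284,.1181,.10],np.radians(3.2))
E
```

```text
[ 0.5488243  -0.0963153   0.11715736] 0.028301930943226382
shift [-0.0175  0.2146  0.0175]
turn [ 0.1 -0.4  6.9]
```

>>> {"name": "servo_tool", "arguments": {
  "plan": [
    [[-0.0175,0.2145,0.0,0,-0.4,6.9,0.015],[-0.0175,0.2145,0.0,0,-0.4,6.9,0.015],[-0.0175,0.2145,0.0,0,-0.4,6.9,0.015],[-0.0175,0.2145,0.0,0,-0.4,6.9,0.015],[-0.0175,0.2145,0.017,0,-0.4,6.9,0.015],[-0.0175,0.2145,0.017,0,-0.4,6.9,0.015],[-0.0175,0.2145,0.017,0,-0.4,6.9,0.015]]
  ]
}}

```text
clock: 14.58
tool_pos: [0.5304, 0.1164, 0.1006]
eef_rot: [-0.084, 3.136, 0.0]
contact_force: [0.8, 0.4, 0.0]
width: 0.0283
finger_force: 61.4
```

```bash
python3 - <<'E'
from h import *
c=cam('wrist','w7.png');print(pose()[0],ctrl.sense()['width']);togo([.5264,.1181,.039],np.radians(3.2))
E
```

```text
[0.53066552 0.11645529 0.10096271] 0.028378502512089898
shift [0.0045 0.0019 0.0619]
turn [ 0.   0.3 -0.1]
```

View pics/w7.png

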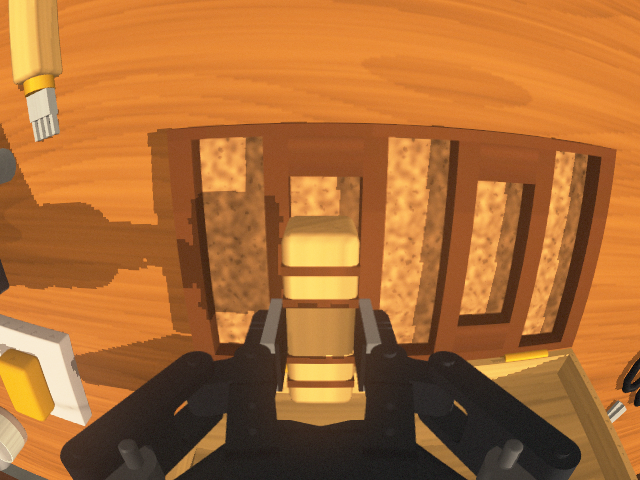

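The slicker is at col 320 and the pocket at about col 325, which agrees with the computed 2 mm shift. I lower and release.

>>> {"name": "servo_tool", "arguments": {
  "plan": [
    [[0.004,0.002,0.02,0,0.3,0,0.015],[0.004,0.002,0.045,0,0.3,0,0.015],[0.004,0.002,0.058,0,0.3,0,0.015],[0.004,0.002,0.062,0,0.3,0,0.015],[0.004,0.002,0.062,0,0.3,0,0.015],[0.004,0.002,0.062,0,0.3,0,0.042],[0.004,0.002,0.062,0,0.3,0,0.042],[0.004,0.002,0.062,0,0.3,0,0.042],[0.004,0.002,0.02,0,0.3,0,0.045],[0.004,0.002,-0.04,0,0.3,0,0.06],[0.004,0.002,-0.1,0,0.3,0,0.06],[0.004,0.002,-0.1,0,0.3,0,0.06]]
  ]
}}

```text
clock: 16.12
tool_pos: [0.5294, 0.1197, 0.2081]
eef_rot: [-0.087, 3.128, 0.002]
contact_force: [0.1, -0.1, 0.3]
width: 0.0601
finger_force: 0.0
```

```bash
python3 - <<'E'
from h import *
c=cam('wrist','w8.png')
a,b=np.round(proj(c,[.5284,.1181,.052])).astype(int);print(a,b)
r=blob(c,a-50,b-70,a+50,b+80,(17,60,170),(26,175,255),.052,k=9)
togo([.385,-.101,.2],np.radians(10.8))
t=cam('top')
print('ch1');blob(t,330,270,385,345,(15,70,175),(26,160,255),.032)
print('ch2');blob(t,435,265,490,345,(15,70,175),(26,160,255),.032)
E
```

```text
320 218
[0.5239 0.1179] size [28.6 87.5] yaw 3.7 px [302 160] [337 261]
shift [ 0.1546 -0.2123  0.0031]
turn [ 0.   0.4 -7.6]
ch1
[ 0.3705 -0.1014] size [30.5 84.1] yaw 12.0 px [348 295] [367 332]
ch2
none
```

View pics/w8.png

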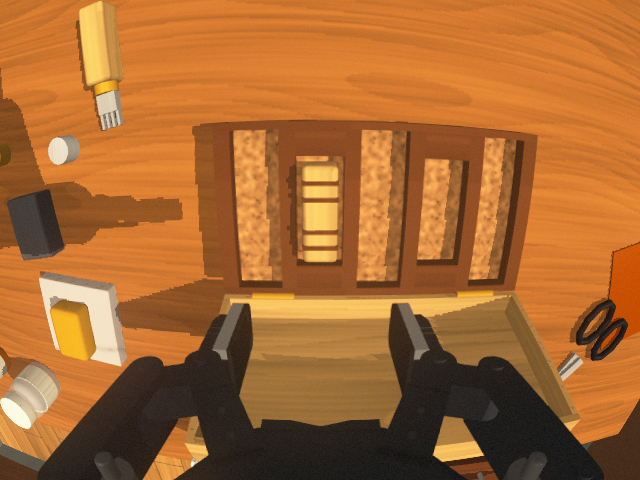

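The slicker lies flat inside pocket 1 (cols 302–337). Chisel 1 is next. Chisel 2 is not visible to the top camera right now, either hidden by the arm or moved, so I check that later.

>>> {"name": "servo_tool", "arguments": {
  "plan": [
    [[0.154,-0.212,0.003,0,0.4,-7.6,0.06],[0.154,-0.212,0.003,0,0.4,-7.6,0.06],[0.154,-0.212,0.003,0,0.4,-7.6,0.06],[0.154,-0.212,0.003,0,0.4,-7.6,0.06],[0.154,-0.212,0.003,0,0.4,-7.6,0.06],[0.154,-0.212,0.003,0,0.4,-7.6,0.06],[0.154,-0.212,0.003,0,0.4,-7.6,0.06],[0.154,-0.212,0.003,0,0.4,-7.6,0.06]]
  ]
}}

```text
clock: 17.23
tool_pos: [0.3842, -0.0999, 0.1975]
eef_rot: [0.298, -3.12, -0.001]
contact_force: [0.2, -0.8, 0.9]
width: 0.06
finger_force: 0.0
```

```bash
python3 - <<'E'
from h import *
c=cam('wrist','w9.png')
a,b=np.round(proj(c,[.371,-.102,.032])).astype(int);print(a,b,pose()[0])
r=blob(c,a-70,max(b-90,0),a+70,b+110,(15,60,140),(26,185,255),.032,k=3)
p=r[0]+.010*np.array([np.cos(np.radians(r[1])),np.sin(np.radians(r[1]))]);print(p)
togo([*p,.017],np.radians(r[1]))
t=cam('top')
print('ch2');blob(t,425,255,500,355,(15,70,165),(26,160,255),.032)
E
```

```text
322 205 [ 0.38421513 -0.10004534  0.19762343]
[ 0.3674 -0.1072] size [29.5 85.4] yaw 11.4 px [299 149] [334 247]
[ 0.37716387 -0.10527433]
shift [ 0.0066 -0.004   0.1807]
turn [ 0.1 -0.4 -0.5]
ch2
[ 0.3565 -0.3389] size [36.8 38.2] yaw 8.8 px [455 315] [472 332]
```

View pics/w9.png

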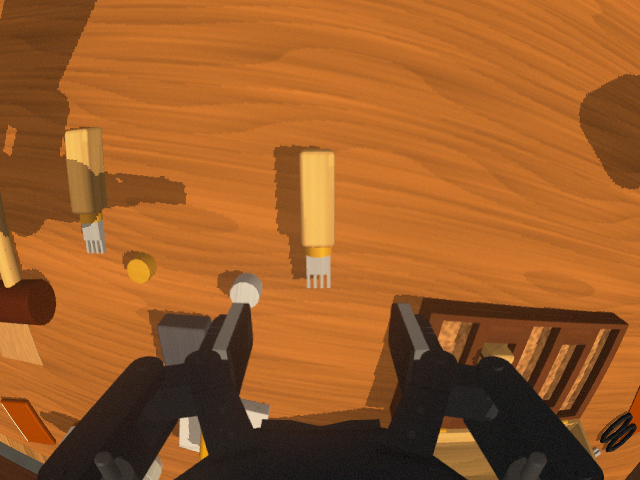

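Chisel 1 has its handle at cols 299–334, rows 149–247, and measures 85 × 29.5 mm. Chisel 2 is still at (85,190), just in shadow. I grip chisel 1.

>>> {"name": "servo_tool", "arguments": {
  "plan": [
    [[0.0065,-0.004,0.06,0,0,-0.5,0.058],[0.0065,-0.004,0.12,0,0,-0.5,0.058],[0.0065,-0.004,0.165,0,0,-0.5,0.058],[0.0065,-0.004,0.18,0,0,-0.5,0.058],[0.0065,-0.004,0.18,0,0,-0.5,0.058],[0.0065,-0.004,0.18,0,0,-0.5,0.015],[0.0065,-0.004,0.18,0,0,-0.5,0.015],[0.0065,-0.004,0.18,0,0,-0.5,0.015],[0.0065,-0.004,0.18,0,0,-0.5,0.015],[0.0065,-0.004,0.18,0,0,-0.5,0.015],[0.0065,-0.004,0.14,0,0,-0.5,0.015],[0.0065,-0.004,0.07,0,0,-0.5,0.015]]
  ],
  "squeeze": 70
}}

```text
clock: 18.82
tool_pos: [0.376, -0.1055, 0.1203]
eef_rot: [0.307, -3.116, -0.003]
contact_force: [1.6, -0.1, -1.2]
width: 0.0278
finger_force: 69.4
```

```bash
python3 - <<'E'
from h import *
print(pose()[0],ctrl.sense()['width'])
# grip is ~11-12 mm behind chisel mid
P=np.array([.5315,.0622])-.0125*np.array([.9984,.0558]);print(P);togo([*P,.10],np.radians(3.2))
E
```

```text
[ 0.37604654 -0.10554287  0.12031142] 0.027842360541763693
[0.51902   0.0615025]
shift [-0.1731  0.1358  0.019 ]
turn [ 0.1 -0.6  8.1]
```

>>> {"name": "servo_tool", "arguments": {
  "plan": [
    [[-0.172,0.136,0.0,0,0,8,0.015],[-0.172,0.136,0.0,0,0,8,0.015],[-0.172,0.136,0.0,0,0,8,0.015],[-0.172,0.136,0.0,0,0,8,0.015],[-0.172,0.136,0.018,0,-0.5,8,0.015],[-0.172,0.136,0.018,0,-0.5,8,0.015],[-0.172,0.136,0.018,0,-0.5,8,0.015]]
  ]
}}

```text
clock: 19.7
tool_pos: [0.5197, 0.0606, 0.1021]
eef_rot: [-0.089, 3.138, 0.001]
contact_force: [0.5, -0.4, -1.0]
width: 0.0283
finger_force: 69.5
```

```bash
python3 - <<'E'
from h import *
c=cam('wrist','w10.png');print(pose()[0],ctrl.sense()['width']);togo([.518,.0615,.039],np.radians(3.2))
E
```

```text
[0.51989305 0.06048668 0.10230734] 0.027905109666450396
shift [0.002  0.0011 0.0633]
turn [0.  0.2 0. ]
```

View pics/w10.png

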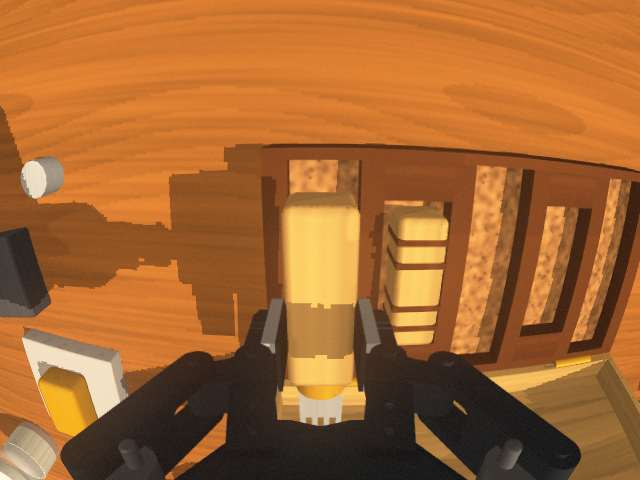

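The chisel is at col 321 over pocket 0, which spans cols 289–359. A 1–2 mm shift, then I lower it.

>>> {"name": "servo_tool", "arguments": {
  "plan": [
    [[0.002,0.0015,0.02,0,0.2,0,0.015],[0.002,0.0015,0.045,0,0.2,0,0.015],[0.002,0.0015,0.059,0,0.2,0,0.015],[0.002,0.0015,0.063,0,0.2,0,0.015],[0.002,0.0015,0.063,0,0.2,0,0.015],[0.002,0.0015,0.063,0,0.2,0,0.042],[0.002,0.0015,0.063,0,0.2,0,0.042],[0.002,0.0015,0.063,0,0.2,0,0.042],[0.002,0.0015,0.02,0,0.2,0,0.043],[0.002,0.0015,-0.04,0,0.2,0,0.06],[0.002,0.0015,-0.1,0,0.2,0,0.06],[0.002,0.0015,-0.1,0,0.2,0,0.06]]
  ]
}}

```text
clock: 21.25
tool_pos: [0.5209, 0.0623, 0.2082]
eef_rot: [-0.089, 3.129, 0.0]
contact_force: [0.1, -1.4, -0.5]
width: 0.0599
finger_force: 0.0
```

```bash
python3 - <<'E'
from h import *
c=cam('wrist','w11.png')
a,b=np.round(proj(c,[.5315,.0622,.052])).astype(int);print(a,b,pose()[0])
blob(c,a-45,b-90,a+45,b+80,(17,60,170),(26,175,255),.052,k=5)
print([np.round(proj(c,[.5315+s*.073,.0622,.036])) for s in(-1,1)])
togo([.395,-.337,.2],np.radians(10))
E
```

```text
321 231 [0.51904935 0.06221468 0.20454948]
[0.5071 0.0604] size [28.3 82.8] yaw 3.2 px [303 153] [338 250]
[array([326., 143.]), array([317., 299.])]
shift [ 0.1467 -0.3915  0.0038]
turn [-0.   0.3 -6.7]
```

View pics/w11.png

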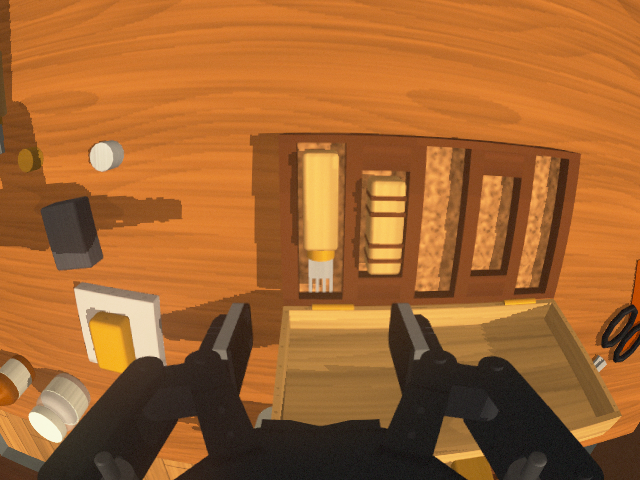

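Chisel 1 is inside pocket 0, flat, with its fork clear of the end wall at row 293. I have used all 14 picture views, so I continue by numbers.

>>> {"name": "servo_tool", "arguments": {
  "plan": [
    [[0.146,-0.391,0.0,0,0.3,-6.7,0.06],[0.146,-0.391,0.0,0,0.3,-6.7,0.06],[0.146,-0.391,0.0,0,0.3,-6.7,0.06],[0.146,-0.391,0.0,0,0.3,-6.7,0.06],[0.146,-0.391,0.0,0,0.3,-6.7,0.06],[0.146,-0.391,0.0,0,0.3,-6.7,0.06],[0.146,-0.391,0.0,0,0.3,-6.7,0.06],[0.146,-0.391,0.0,0,0.3,-6.7,0.06],[0.146,-0.391,0.0,0,0.3,-6.7,0.06],[0.146,-0.391,0.0,0,0.3,-6.7,0.06],[0.146,-0.391,0.0,0,0.3,-6.7,0.06]]
  ]
}}

```text
clock: 22.68
tool_pos: [0.3943, -0.3355, 0.2012]
eef_rot: [0.275, -3.123, -0.001]
contact_force: [0.6, 0.1, -0.2]
width: 0.06
finger_force: 0.0
```

```bash
python3 - <<'E'
from h import *
c=cam('wrist')
a,b=np.round(proj(c,[.381,-.338,.032])).astype(int);print(a,b,pose()[0])
r=blob(c,a-70,max(b-90,0),a+70,b+110,(15,60,140),(26,185,255),.032,k=3)
blob(c,a-70,max(b-90,0),a+70,b+110,(12,60,70),(30,185,255),.032,k=3)
print('fork');blob(c,a-70,b,a+70,b+140,(0,0,90),(179,50,255),.021)
p=r[0]+.010*np.array([np.cos(np.radians(r[1])),np.sin(np.radians(r[1]))]);print(p)
togo([*p,.017],np.radians(r[1]))
E
```

```text
321 203 [ 0.39425117 -0.33566033  0.20136252]
[ 0.3772 -0.3424] size [29.3 85. ] yaw 9.3 px [300 149] [334 245]
[ 0.3976 -0.3427] size [ 37.3 127.9] yaw 8.1 px [291 147] [334 287]
fork
none
[ 0.38709702 -0.34075531]
shift [ 0.0067 -0.0039  0.1844]
turn [ 0.  -0.4  0.8]
```

>>> {"name": "servo_tool", "arguments": {
  "plan": [
    [[0.0065,-0.004,0.06,0,0,0.5,0.058],[0.0065,-0.004,0.12,0,0,0.5,0.058],[0.0065,-0.004,0.165,0,0,0.5,0.058],[0.0065,-0.004,0.184,0,0,0.5,0.058],[0.0065,-0.004,0.184,0,0,0.5,0.058],[0.0065,-0.004,0.184,0,0,0.5,0.015],[0.0065,-0.004,0.184,0,0,0.5,0.015],[0.0065,-0.004,0.184,0,0,0.5,0.015],[0.0065,-0.004,0.184,0,0,0.5,0.015],[0.0065,-0.004,0.184,0,0,0.5,0.015],[0.0065,-0.004,0.14,0,0,0.5,0.015],[0.0065,-0.004,0.07,0,0,0.5,0.015]]
  ],
  "squeeze": 70
}}

```text
clock: 24.22
tool_pos: [0.3864, -0.3404, 0.1236]
eef_rot: [0.258, -3.122, -0.005]
contact_force: [0.2, -1.0, -0.4]
width: 0.0279
finger_force: 70.1
```

```bash
python3 - <<'E'
from h import *
print(pose()[0],ctrl.sense()['width'])
P=np.array([.5191,.2858])-.0135*np.array([.9984,.0558]);print(P);togo([*P,.10],np.radians(3.2))
P=np.array([.5253,.174])-.0135*np.array([.9984,.0558]);print(P);togo([*P,.10],np.radians(3.2))
E
```

```text
[ 0.38641632 -0.34043516  0.12361461] 0.027895419540110846
[0.5056216 0.2850467]
shift [-0.2207  0.5973  0.0241]
turn [ 0.2 -0.5  6.3]
[0.5118216 0.1732467]
shift [-0.2084  0.486   0.0237]
turn [ 0.2 -0.5  6.3]
```

>>> {"name": "servo_tool", "arguments": {
  "plan": [
    [[-0.22,0.597,0.0,0,-0.5,6.3,0.015],[-0.22,0.597,0.0,0,-0.5,6.3,0.015],[-0.22,0.597,0.0,0,-0.5,6.3,0.015],[-0.22,0.597,0.0,0,-0.5,6.3,0.015],[-0.22,0.597,0.0,0,-0.5,6.3,0.015],[-0.22,0.597,0.0,0,-0.5,6.3,0.015],[-0.22,0.597,0.0,0,-0.5,6.3,0.015],[-0.22,0.597,0.0,0,-0.5,6.3,0.015],[-0.22,0.597,0.0,0,-0.5,6.3,0.015],[-0.22,0.597,0.0,0,-0.5,6.3,0.015],[-0.22,0.597,0.01,0,-0.5,6.3,0.015],[-0.22,0.597,0.02,0,-0.5,6.3,0.015]]
  ]
}}

```text
clock: 25.72
tool_pos: [0.506, 0.2838, 0.1026]
eef_rot: [-0.089, 3.138, 0.0]
contact_force: [-0.7, -0.3, -1.8]
width: 0.028
finger_force: 70.2
```

```bash
python3 - <<'E'
from h import *
c=cam('wrist');print(pose()[0],ctrl.sense()['width']);togo([.5053,.285,.039],np.radians(3.2))
hsv=cv2.cvtColor(c['color'],cv2.COLOR_RGB2HSV);m=cv2.inRange(hsv,np.array([15,60,140]),np.array([26,185,255]))
for v in(200,225,250,275):
    x=np.where(m[v,260:390])[0]+260; print(v,x.min() if len(x) else None,x.max() if len(x) else None,len(x))
for s in(-1,1): print(np.round([proj(c,[.5191+s*.073+.0012*d,.2858+d*.021,.036]) for d in(-1,1)]).tolist())
E
```

```text
[0.50481086 0.28238149 0.10049008] 0.027973477437510323
shift [-0.0007  0.0027  0.0615]
turn [-0.1 -0.1 -0. ]
200 289 356 66
225 281 359 79
250 283 358 76
275 283 357 75
[[295.0, 158.0], [369.0, 167.0]]
[[289.0, 370.0], [347.0, 375.0]]
```

>>> {"name": "servo_tool", "arguments": {
  "plan": [
    [[-0.0005,0.0025,0.02,0,0,0,0.015],[-0.0005,0.0025,0.045,0,0,0,0.015],[-0.0005,0.0025,0.058,0,0,0,0.015],[-0.0005,0.0025,0.0615,0,0,0,0.015],[-0.0005,0.0025,0.0615,0,0,0,0.015],[-0.0005,0.0025,0.0615,0,0,0,0.042],[-0.0005,0.0025,0.0615,0,0,0,0.042],[-0.0005,0.0025,0.0615,0,0,0,0.042],[-0.0005,0.0025,0.02,0,0,0,0.043],[-0.0005,0.0025,-0.04,0,0,0,0.06],[-0.0005,0.0025,-0.1,0,0,0,0.06],[-0.0005,0.0025,-0.1,0,0,0,0.06]]
  ]
}}

```text
clock: 27.28
tool_pos: [0.5098, 0.2876, 0.2108]
eef_rot: [-0.087, 3.126, 0.009]
contact_force: [0.4, 0.2, 0.7]
width: 0.0597
finger_force: 0.0
```

```bash
python3 - <<'E'
from h import *
c=cam('wrist');print(pose()[0])
v=np.array([-.0558,.9984]);C=np.array([.5253,.174])
for k in(4,1,0):
    P=C+v*.056*(k-2); a,b=np.round(proj(c,[*P,.052])).astype(int);print(k,a,b,P.round(4))
    blob(c,max(a-45,0),max(b-90,0),a+45,b+80,(17,60,170),(26,175,255),.052,k=5)
print('other tools left outside / bystanders?')
s=cam('scene')
hsv=cv2.cvtColor(s['color'],cv2.COLOR_RGB2HSV);m=cv2.inRange(hsv,np.array([15,60,165]),np.array([26,175,255]))
m=cv2.morphologyEx(m,cv2.MORPH_OPEN,np.ones((3,3)))
n,_,st,ce=cv2.connectedComponentsWithStats(m)
for i in range(1,n):
    if st[i,4]>120: print(st[i].tolist(),onz(s,*ce[i],.03).round(3))
E
```

```text
[0.50807164 0.28672934 0.20684758]
4 318 228 [0.5191 0.2858]
[0.4977 0.2845] size [28.3 82.9] yaw 2.5 px [301 154] [335 250]
1 136 230 [0.5284 0.1181]
[0.5416 0.1255] size [38.4 51.9] yaw 3.3 px [124 217] [163 269]
0 89 230 [0.5315 0.0622]
[0.5051 0.0694] size [43.2 82. ] yaw 4.0 px [ 69 160] [107 245]
other tools left outside / bystanders?
[367, 100, 88, 140, 2339] [0.624 0.303 0.03 ]
[342, 138, 39, 18, 348] [0.493 0.307 0.03 ]
[296, 204, 17, 13, 157] [0.471 0.075 0.03 ]
[546, 303, 94, 51, 1229] [1.015 0.076 0.03 ]
[333, 339, 44, 38, 863] [ 0.686 -0.159  0.03 ]
[529, 379, 67, 45, 563] [ 0.975 -0.079  0.03 ]
[524, 410, 35, 28, 347] [ 0.964 -0.122  0.03 ]
[570, 419, 70, 44, 582] [ 1.054 -0.102  0.03 ]
[565, 434, 19, 16, 127] [ 1.012 -0.125  0.03 ]
[20, 454, 98, 26, 1358] [ 0.403 -0.486  0.03 ]
```

All three tools measure as seated: chisel 2's handle centre is at (0.498,0.2845), where (0.497,0.2845) was expected, and no tools remain outside. Now I close the lid with the tab.

```bash
python3 - <<'E'
from h import *
togo([.6696,.1825,.30],np.radians(3.2))
E
```

```text
shift [-0.1573 -0.1124 -0.0956]
turn [ 0.1  0.2 -0. ]
```

>>> {"name": "servo_tool", "arguments": {
  "plan": [
    [[0,-0.03,-0.05,0,0,0,0.06],[0,-0.06,-0.0955,0,0,0,0.06],[-0.04,-0.112,-0.0955,0,0.2,0,0.06],[-0.1,-0.112,-0.0955,0,0.2,0,0.06],[-0.157,-0.112,-0.0955,0,0.2,0,0.06],[-0.157,-0.112,-0.0955,0,0.2,0,0.06],[-0.157,-0.112,-0.0955,0,0.2,0,0.06],[-0.157,-0.112,-0.0955,0,0.2,0,0.06]]
  ]
}}

```text
clock: 28.38
tool_pos: [0.6681, 0.1829, 0.2987]
eef_rot: [0.088, -3.138, -0.001]
contact_force: [0.5, 0.3, 0.5]
width: 0.0596
finger_force: 0.0
```

```bash
python3 - <<'E'
from h import *
c=cam('wrist');print(pose()[0])
print(proj(c,[.6676,.182,.2165]),proj(c,[.672,.182,.236]))
blob(c,250,150,400,420,(15,170,90),(25,255,255),.2165)
s=cam('scene')
e=proj(s,[.6676,.182,.2165]);print(e)
blob(s,int(e[0])-40,int(e[1])-40,int(e[0])+40,int(e[1])+40,(15,150,100),(25,255,255),.2165)
togo([.6696,.1825,.201],np.radians(3.2))
E
```

```text
[0.6681775  0.18295286 0.29925776]
(np.float64(320.7657756126255), np.float64(251.49837644633607)) (np.float64(320.4228066193265), np.float64(269.5610278001065))
[0.6675 0.1814] size [44.2 45.3] yaw -32.9 px [283 222] [366 277]
(np.float64(437.4722713628013), np.float64(136.03997939217578))
[0.6689 0.177 ] size [17.7 92. ] yaw 89.7 px [425 122] [449 154]
shift [-0.0014 -0.0006  0.0986]
turn [ 0. -0.  0.]
```

>>> {"name": "servo_tool", "arguments": {
  "plan": [
    [[-0.0015,-0.001,0.04,0,0,0,0.06],[-0.0015,-0.001,0.075,0,0,0,0.06],[-0.0015,-0.001,0.098,0,0,0,0.06],[-0.0015,-0.001,0.098,0,0,0,0.06],[-0.0015,-0.001,0.098,0,0,0,0.02],[-0.0015,-0.001,0.098,0,0,0,0.02],[-0.0015,-0.001,0.098,0,0,0,0.02],[-0.0015,-0.001,0.098,0,0,0,0.02],[-0.0015,-0.001,0.098,0,0,0,0.02]]
  ],
  "squeeze": 30
}}

```text
clock: 29.6
tool_pos: [0.6717, 0.1826, 0.2033]
eef_rot: [-0.087, 3.138, 0.003]
contact_force: [-0.2, 1.9, 5.8]
width: 0.0275
finger_force: 32.4
```

>>> {"name": "servo_tool", "arguments": {
  "plan": [
    [[0.028,0,-0.007,0,0,0,0.02],[0.056,0,-0.0105,0,0,0,0.02],[0.085,0,-0.009,0,0,0,0.02],[0.113,0,-0.004,0,0,0,0.02],[0.14,0,0.006,0,0,0,0.02],[0.165,0,0.019,0,0,0,0.02],[0.188,0,0.036,0,0,0,0.02],[0.208,0,0.057,0,0,0,0.02],[0.225,0,0.08,0,0,0,0.02],[0.238,0,0.105,0,0,0,0.02],[0.2475,0,0.132,0,0,0,0.02],[0.2475,0,0.132,0,0,0,0.02]]
  ]
}}

```text
clock: 31.1
tool_pos: [0.4212, 0.1694, 0.0672]
eef_rot: [0.086, -3.136, -0.006]
contact_force: [-4.0, 7.8, 0.5]
width: 0.0274
finger_force: 31.4
```

>>> {"name": "servo_tool", "arguments": {
  "plan": [
    [[0.003,0,0.012,0,0,0,0.02],[0.004,0,0.022,0,0,0,0.02],[0.004,0,0.026,0,0,0,0.02],[0.004,0,0.026,0,0,0,0.02],[0.004,0,0.026,0,0,0,0.06],[0.004,0,0.026,0,0,0,0.06],[0.004,0,0.026,0,0,0,0.06],[0.004,0,-0.02,0,0,0,0.06],[0.004,0,-0.07,0,0,0,0.06],[0.004,0,-0.12,0,0,0,0.06],[0.004,0,-0.15,0,0,0,0.06],[0.004,0,-0.15,0,0,0,0.06]]
  ]
}}

```text
clock: 32.6
tool_pos: [0.4213, 0.1682, 0.2225]
eef_rot: [-0.086, 3.135, 0.003]
contact_force: [-0.2, -0.7, -0.2]
width: 0.06
finger_force: 0.0
```

```bash
python3 - <<'E'
from h import *
c=cam('wrist','w20.png');print(pose()[0],ctrl.sense()['contact_force'])
print('tab');a,b=np.round(proj(c,[.4165,.1672,.062])).astype(int);print(a,b)
blob(c,a-40,b-45,a+40,b+45,(15,190,100),(25,255,255),.062)
print('front corners expected',[np.round(proj(c,[x,y,.07])) for x,y in((.4555,.0212),(.4391,.3158))])
blob(c,a-190,b-20,a+190,b+200,(15,90,150),(25,190,255),.07,k=9)
t=cam('top');r=blob(t,160,195,310,280,(14,90,178),(24,215,255),.070,k=9)
print('wax');blob(t,360,150,420,215,(15,155,140),(24,255,255),.05)
print('anvil');blob(t,385,205,430,260,(0,0,50),(179,60,120),.03)
E
```

```text
[0.42006648 0.16789157 0.21994748] [-0.31408591 -0.87211391 -0.78716399]
tab
321 213
[0.419 0.169] size [31.4 53.8] yaw 2.4 px [304 185] [341 246]
front corners expected [array([157., 251.]), array([483., 250.])]
[0.524  0.1735] size [162.6 295.4] yaw -87.0 px [159 246] [483 392]
[0.5288 0.1858] size [157.7 312.2] yaw -88.1 px [160 202] [301 272]
wax
[ 0.6846 -0.1672] size [42.5 66.9] yaw -3.1 px [379 163] [398 191]
anvil
[ 0.5601 -0.2115] size [55.6 74.5] yaw 9.1 px [393 216] [420 249]
```

The lid is shut: its outline at 70 mm height measures 163 × 295 mm and the tab is back at its starting position. The wax is on the slab and the anvil hasn't moved. I hand in.

```bash
python3 -c "
from plant import ctrl
print(ctrl.sign_off())"
```

```text
the job is handed in; nothing more can be done
None
```

I handed the job in at about 33 s with no verdict returned: the wax is on the slab, the slicker is in pocket 1, the two chisels are in pockets 0 and 4, and the lid is shut; the tin and brass disc were left alone but not re-measured at the end.

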